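# Let the fat battery out of the desk dispenser

## Task

The torch needs the fat battery: press down the lever paddle of the lane that holds it, fully enough that the gate lifts and the battery rolls out into the tray, then let the lever come back up so that the gate shuts behind it. Press only that lane's paddle, do not touch the batteries, keep the thin battery in its shut lane, and leave the things standing around where they are.

Things in the scene. Friction and masses are not known exactly. Their poses are not given: they have to be found in the camera images.
- dispenser: white plastic two-lane battery dispenser fixed to the desk, 174 mm wide. Origin on the desk midway under the gates; x down the lanes to the trays, y left, z up. Lanes at y = +40 (left) and -40 mm (right) slope down to +x, floor 34 mm high at the gates; batteries wait at x < 0; trays x 0 to 85 mm, end lip. Levers along the lanes: axle posts x = -90 (107 mm tall), paddles x = -177 mm.
- lever_left (a joint): rocking lever over the left lane, rad: 0 = at rest, gate shut; grows as the paddle goes down; hard stop at 0.55. Axle across the lane 98 mm above the desk, 87 mm from paddle, 90 mm from gate. Sprung: about 2 N on the paddle starts it, 5 N holds it at the stop; let go, it returns to 0. The fat cell passes from about 0.35 rad, the thin from 0.15.
- lever_right (a joint): rocking lever over the right lane, rad: 0 = at rest, gate shut; grows as the paddle goes down; hard stop at 0.55. Axle across the lane 98 mm above the desk, 87 mm from paddle, 90 mm from gate. Sprung: about 2 N on the paddle starts it, 5 N holds it at the stop; let go, it returns to 0. The fat cell passes from about 0.35 rad, the thin from 0.15.
- paddle_left (a point): centre of the top face of the left lever's paddle, a 40 x 40 mm aluminium plate, 6 mm thick, at the lever end away from the tray. At rest 123 mm above the desk, outer end tilted up 0.25 rad; at the stop 74 mm. Nothing is under it. x points along the lever to the gate, y across to the dispenser's left, z out of the top face (turning with the lever).
- paddle_right (a point): centre of the top face of the right lever's paddle, a 40 x 40 mm aluminium plate, 6 mm thick, at the lever end away from the tray. At rest 123 mm above the desk, outer end tilted up 0.25 rad; at the stop 74 mm. Nothing is under it. x points along the lever to the gate, y across to the dispenser's left, z out of the top face (turning with the lever).
- gate_left (a point): aluminium barred gate of the left lane, 64 mm wide, 4 thick, 61 tall, hung from the lever's tray end; this point is the middle of its lower edge, z up along its four bars. Shut, its lower edge is 3 mm above the lane floor; it goes up as that lane's paddle goes down.
- gate_right (a point): aluminium barred gate of the right lane, 64 mm wide, 4 thick, 61 tall, hung from the lever's tray end; this point is the middle of its lower edge, z up along its four bars. Shut, its lower edge is 3 mm above the lane floor; it goes up as that lane's paddle goes down.
- fat_cell: the fat battery: black cylinder with a copper band at one end, 33 mm in diameter, 60 mm long, about 0.14 kg, lying across one of the lanes (left or right) against its shut gate. Origin at its centre, y along its length; it turns about y as it rolls. Let out, it comes to rest against the tray lip, centre about 64 mm beyond the gate.
- thin_cell: the thin battery: same look, 14.5 mm in diameter, 50 mm long, 24 g, lying in the other lane against its shut gate. Origin at its centre, y along its length.
- can: green drinks can standing on the desk beside the dispenser, 66 mm in diameter, 115 mm tall; origin at the centre of its underside
- mug: white mug, 80 mm in diameter, 90 mm tall, with a handle; origin at the centre of its underside
- torch: dark metal torch standing on its head, 58 mm in diameter at the foot, 42 mm above, 150 mm tall; origin at the centre of its underside
- mouse: black computer mouse, 105 x 62 x 34 mm; origin at the centre of its underside
There are look-alikes about, which are no part of the job. What is shaped like the fat_cell but blue, purple or yellow is not meant.

How it is judged:
By the outcome, as a careful person would: the job done as asked, in the order asked, and still so for the second after the job is handed in, with the robot touching nothing.
It also fails if it takes over 32 s, if anything falls off the work surface, if the arm or the gripper's body presses on something with over 40 N, if the wrist force passes 120 N, or if a joint passes its speed limit or range.

## Robot

A 6-joint arm with a two-finger parallel gripper is mounted at the origin on the work surface. World frame = base frame: x ahead of the robot, y to its left, z up, the work surface at z = 0. Lengths are in m, angles in rad, forces in N, time in s.
With the tool pointing down it reaches from about 0.325 to 0.85 m from the base axis. Payload 4.4 kg.
Tool frame: the origin (TCP) lies at the very end of the fingers, on their centre line; the grasp point (between the pads) lies 19 mm behind it; z points along the fingers, y is the direction in which the jaws open and shut (so a half turn about z gives the same grasp; the last joint's range is limited). The gripper opens to 94 mm and grips with 3 to 60 N. Pads are 16 mm wide; open, the fingers measure 119 mm over their backs; the gripper's body (75 mm by 177 mm) begins 78 mm behind the grasp point.
Start: joints at [1.169, 0.207, 1.542, -0, 1.393, -0.15], TCP at [0.143, 0.557, 0.205] pointing down, gripper open.
Joint ranges: [-2.73, 2.73], [-0.86, 2.22], [0.23, 2.46], [-1.11, 4.25], [0.08, 2.63], [-2.82, 2.82]. Speed limits (rad/s): [2.79, 2.79, 3.14, 3.14, 3.14, 3.14].

## Interface

Orientations are given as a 3x3 rotation matrix whose columns are the frame's x, y, z axes.
In Python, from bench import env gives the robot as it stands. Calls block until the motion is done:
- env.move_pose(position, orientation): joint-space move of the TCP to a pose.
- env.servo_line(position, feed=0.15, ori=None, guard=None): straight line of the TCP; ori=None keeps the orientation; feed is the mean speed in m/s. With guard (N) it stops when the force on the tool has changed by that much, and returns True; else False.
- env.move_j(angles): joint-space move.
- env.move_gripper(opening, effort=None): finger opening in m; effort is the grip in N (None keeps the last); returns when the fingers have stopped.
- env.dwell(seconds).
- env.ik(position, orientation): joint angles nearest the present ones, or None.
- env.camera(name): name is "scene" or "top" or "wrist"; returns a dict with "img" (420x560x3 uint8, red, green, blue), "mtx" (3x3 intrinsics, pixels), "k1" (the pictures are not rectified: a ray, as slopes to the right and down, at radius r is drawn at 1 + k1 r^2 times it, then the intrinsics apply), "T" (4x4, takes a point from camera to world coordinates); the wrist camera has in their place "hand_eye" (4x4, takes a point from camera to tool coordinates, whose origin is the TCP and whose axes are the flange's). Camera axes: x right, y up, looking along -z (the intrinsics and any distortion apply to the point x, -y, -z); pixel columns grow to the right and rows downward; lengths in m; the calibration is good to about 2 mm. A picture is of the moment at which its call begins: read the wrist's pose just before it. There is no depth.
A pose or a line that the arm cannot do raises env.PlanningError and nothing moves.
- env.job_done(): hands the job in, once; it reports no verdict.
Trained networks look in a picture, given as the dict that the camera call returned (one of the last four; its "shot" number tells which), for a name from the list of things; names that differ only in an ending like _2 or _b are one class to them, and where a whole thing is asked for, a point or a joint stands for the part that bears it (a point fixed in the world has none). Each returns a list of dicts, best first, with "confidence" (0 to 1); they miss things now and then, are a little off and sometimes report something else, mostly with a low value. They report only what shows in the picture. A call takes as long as a camera call. They do not tell look-alikes from the thing itself.
- env.trace(target, picture): "pixels" (420x560 bool, what is visible of it) and "xy" ([column, row] in pixels, amid what is visible of it).
Readings, each from a call of its own:
- env.current_clock(): time.
- env.current_joint_positions(): joint angles.
- env.current_joint_velocities(): joint speeds.
- env.current_effort(): joint torques, N m.
- env.current_tool_pos(): TCP position.
- env.current_tcp_rot(): TCP orientation.
- env.current_force(): force on the tool from outside, world axes, zero at the start.
- env.current_ft_torque(): the same for the moment, N m.
- env.current_opening(): finger opening in m.
Only numpy, scipy, OpenCV 4.12 (cv2) and the standard library are available. Lean on these libraries where they do the work, as an engineer would, in place of code of your own. Each camera call takes 0.05 s, during which the arm holds its last target.

## Working session

There is one attempt and no reset: what is moved stays moved. The work goes in short steps, each a Python script; the robot and the scene stay as the last script left them, time stands still between calls to the robot, and variables do not carry over. Pictures are saved under pics/ and viewed, and the job is handed in when it is done.

```bash
ls; mkdir -p pics
python3 - <<'E'
from bench import env
import cv2,pickle
D={}
for n in ("scene","top"):
    c=env.camera(n); D[n]=c
    cv2.imwrite(f"pics/{n}0.png",c["img"][:,:,::-1])
    print(n,c["mtx"].tolist(),c["k1"],c["T"].round(3).tolist())
    for t in ("dispenser","fat_cell","thin_cell","paddle_left","paddle_right","gate_left","can","mug","torch","mouse"):
        print(t,[(round(float(r["confidence"]),2),[round(float(v)) for v in r["xy"]],int(r["pixels"].sum())) for r in env.trace(t,c)])
pickle.dump(D,open("d0.pkl","wb"))
print(env.current_clock())
E
```

```text
pics
scene [[402.4044815680778, 0.0, 284.21279172723683], [0.0, 402.4044815680778, 209.92686571512425], [0.0, 0.0, 1.0]] -0.0943533425559649 [[0.598, -0.651, 0.468, 0.951], [0.801, 0.474, -0.366, -0.267], [0.016, 0.594, 0.805, 0.703], [0.0, 0.0, 0.0, 1.0]]
dispenser [(0.73, [287, 240], 10944)]
fat_cell [(0.91, [384, 283], 608), (0.89, [129, 318], 707), (0.74, [245, 345], 723), (0.71, [265, 242], 329), (0.6, [339, 325], 624)]
thin_cell []
paddle_left [(0.84, [284, 186], 1226)]
paddle_right [(0.91, [250, 206], 1337)]
gate_left [(0.67, [287, 192], 1365)]
can [(0.63, [368, 189], 1630), (0.28, [290, 191], 1548)]
mug [(0.84, [160, 239], 2310)]
torch [(0.86, [196, 276], 1714), (0.55, [286, 237], 10927)]
mouse [(0.86, [302, 159], 927)]
top [[495.9875592972238, 0.0, 288.90921185875396], [0.0, 495.9875592972238, 210.06583922285944], [0.0, 0.0, 1.0]] -0.05221221627485157 [[-0.019, 0.989, -0.144, 0.481], [-1.0, -0.017, 0.015, 0.026], [0.012, 0.144, 0.99, 1.042], [0.0, 0.0, 0.0, 1.0]]
dispenser [(0.91, [294, 222], 9680)]
fat_cell [(0.94, [380, 156], 439), (0.88, [308, 210], 412), (0.74, [246, 134], 489), (0.6, [306, 124], 472), (0.59, [444, 228], 373)]
thin_cell [(0.68, [282, 207], 123)]
paddle_left [(0.55, [275, 252], 1240), (0.35, [315, 259], 1163)]
paddle_right [(0.69, [317, 253], 1370)]
gate_left [(0.63, [276, 251], 1415)]
can [(0.79, [194, 205], 1176), (0.2, [277, 252], 1255)]
mug [(0.56, [401, 269], 1770)]
torch [(0.73, [388, 217], 924), (0.63, [316, 254], 1175)]
mouse [(0.95, [212, 294], 1599), (0.41, [388, 216], 973), (0.2, [274, 248], 1228)]
1.1
```

Run:
```python
import cv2
a=cv2.imread("pics/top0.png")
cv2.imwrite("pics/top0z.png",cv2.resize(a[110:330,160:460],None,fx=2.6,fy=2.6,interpolation=3))
a=cv2.imread("pics/scene0.png")
cv2.imwrite("pics/scene0z.png",cv2.resize(a[130:360,120:420],None,fx=2.6,fy=2.6,interpolation=3))
```

```text
(no output)
```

View pics/top0z.png

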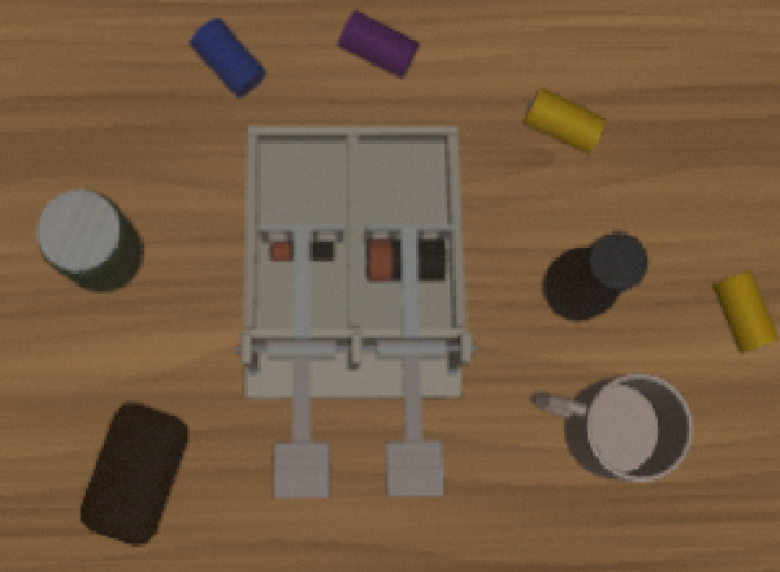

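View pics/scene0z.png

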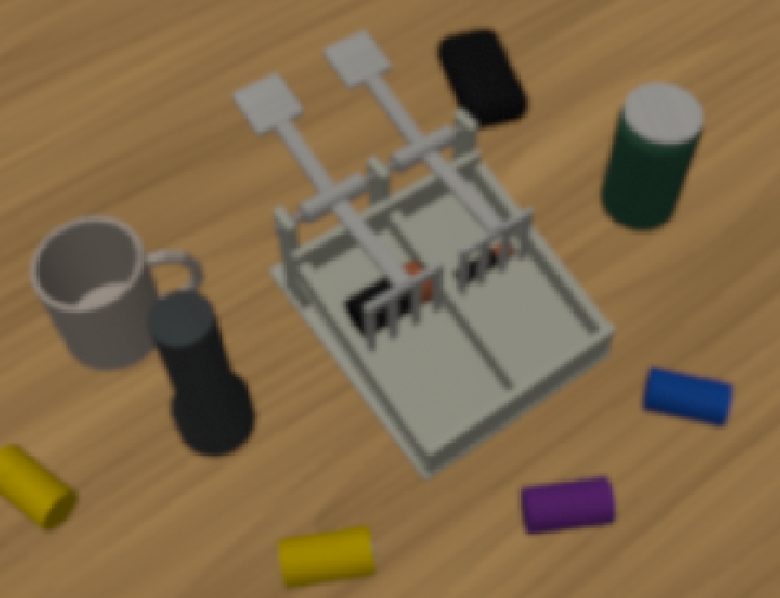

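View pics/top0.png

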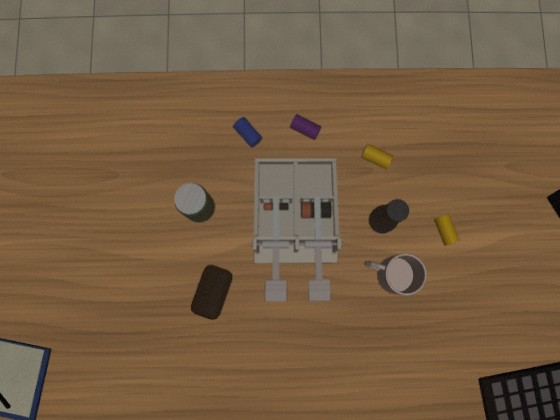

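```bash
cat > h.py <<'E'
import numpy as np,cv2
def ray(c,px):
    K=c["mtx"];u=cv2.undistortPoints(np.array([[px]],float),K,np.array([c["k1"],0,0,0,0.]))[0,0]
    d=c["T"][:3,:3]@np.array([u[0],-u[1],-1]);return c["T"][:3,3],d
def at(c,px,z):
    o,d=ray(c,px);return o+d*(z-o[2])/d[2]
E
python3 - <<'E'
import pickle
from h import *
from bench import env
D=pickle.load(open("d0.pkl","rb"))
t,s=D["top"],D["scene"]
zt=lambda x,y:(160+x/2.6-.3,110+y/2.6-.3)
zs=lambda x,y:(120+x/2.6-.3,130+y/2.6-.3)
print("padR top",at(t,zt(415,469),.123),"scene",at(s,zs(268,103),.123))
print("padL top",at(t,zt(301,470),.123),"scene",at(s,zs(357,59),.123))
f=[at(t,zt(*p),.107) for p in((247,345),(466,345))];print("posts",f)
print("mug",at(t,zt(638,428),.09),"handle",at(t,zt(535,398),.06),"torch",at(t,zt(618,261),.15))
print("corners",[at(t,zt(*p),.045)[:2].round(3) for p in((248,127),(458,127))])
p=at(t,zt(415,469),.123)
for a in (0,np.pi/2,-np.pi/2,np.pi):
    x=np.array([np.cos(a),np.sin(a),0]);R=np.c_[x,np.cross([0,0,-1],x),[0,0,-1]]
    for z in(.2,.14,.072): print(a,z,env.ik([p[0],p[1],z],R))
print(env.current_tcp_rot().round(2))
E
```

```text
padR top [ 0.46532906 -0.04090467  0.123     ] scene [ 0.46556386 -0.04147568  0.123     ]
padL top [0.46622867 0.03945486 0.123     ] scene [0.466873   0.03791329 0.123     ]
posts [array([0.55639033, 0.07744187, 0.107     ]), array([ 0.55343886, -0.08163958,  0.107     ])]
mug [ 0.49102029 -0.20868748  0.09      ] handle [ 0.51569916 -0.13829987  0.06      ] torch [ 0.60708431 -0.18577357  0.15      ]
corners [array([0.734, 0.078]), array([ 0.732, -0.088])]
0 0.2 [-2.73276807e-01 -2.21666056e-02  1.80205469e+00 -4.44089210e-16
  1.36170457e+00  1.29751952e+00]
0 0.14 [-2.73276807e-01  4.29859090e-02  1.86808642e+00 -4.44089210e-16
  1.23052032e+00  1.29751952e+00]
0 0.072 [-2.73276807e-01  1.40192426e-01  1.92375733e+00 -4.44089210e-16
  1.07764290e+00  1.29751952e+00]
1.5707963267948966 0.2 [-2.73276807e-01 -2.21666056e-02  1.80205469e+00 -4.44089210e-16
  1.36170457e+00 -2.73276807e-01]
1.5707963267948966 0.14 [-2.73276807e-01  4.29859090e-02  1.86808642e+00 -4.44089210e-16
  1.23052032e+00 -2.73276807e-01]
1.5707963267948966 0.072 [-2.73276807e-01  1.40192426e-01  1.92375733e+00 -4.44089210e-16
  1.07764290e+00 -2.73276807e-01]
-1.5707963267948966 0.2 None
-1.5707963267948966 0.14 None
-1.5707963267948966 0.072 None
3.141592653589793 0.2 [-2.73276807e-01 -2.21666056e-02  1.80205469e+00 -4.44089210e-16
  1.36170457e+00 -1.84407313e+00]
3.141592653589793 0.14 [-2.73276807e-01  4.29859090e-02  1.86808642e+00 -4.44089210e-16
  1.23052032e+00 -1.84407313e+00]
3.141592653589793 0.072 [-2.73276807e-01  1.40192426e-01  1.92375733e+00 -4.44089210e-16
  1.07764290e+00 -1.84407313e+00]
[[-0.97  0.25  0.  ]
 [ 0.25  0.97 -0.  ]
 [-0.   -0.   -1.  ]]
```

Run:
```python
from h import *
from bench import env
P=np.array([0.4655,-0.0412]);R=np.diag([-1.,1,-1])
env.move_gripper(0.0)
env.move_pose([*P,.22],R)
print(env.current_tool_pos().round(4),env.current_force().round(2),env.current_clock())
env.servo_line([*P,.145],feed=.1)
print(env.current_tool_pos().round(4),env.current_force().round(2),env.current_clock())
for n in("scene","top"):
    cv2.imwrite(f"pics/{n}1.png",cv2.resize(env.camera(n)["img"][120:340,150:430,::-1],None,fx=2.6,fy=2.6,interpolation=3))
```

```text
[ 0.4656 -0.0406  0.22  ] [ 0.94  0.5  -0.18] 4.9333
[ 0.4661 -0.0413  0.1456] [-0.28 -0.47  0.25] 5.8333
```

View pics/scene1.png

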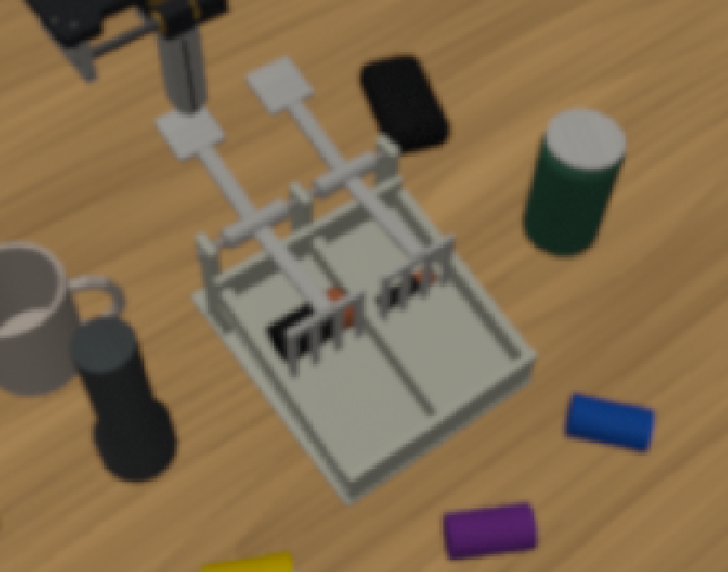

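The closed fingers hang above the right paddle (fingertip at about zoom pixel (190,110), paddle at (190,130)). Now I press.

Run:
```python
from h import *
from bench import env
P=np.array([0.4655,-0.0412])
print(env.servo_line([*P,.076],feed=.06,guard=12))
print(env.current_tool_pos().round(4),env.current_force().round(2),env.current_clock())
env.dwell(1.2)
c=env.camera("scene")
cv2.imwrite("pics/scene2.png",cv2.resize(c["img"][120:340,150:430,::-1],None,fx=2.6,fy=2.6,interpolation=3))
print(env.current_clock(),env.current_force().round(2))
```

```text
False
[ 0.4672 -0.0413  0.0771] [ 0.12 -0.05  7.15] 7.2333
8.4833 [-0.57  0.74  6.83]
```

View pics/scene2.png

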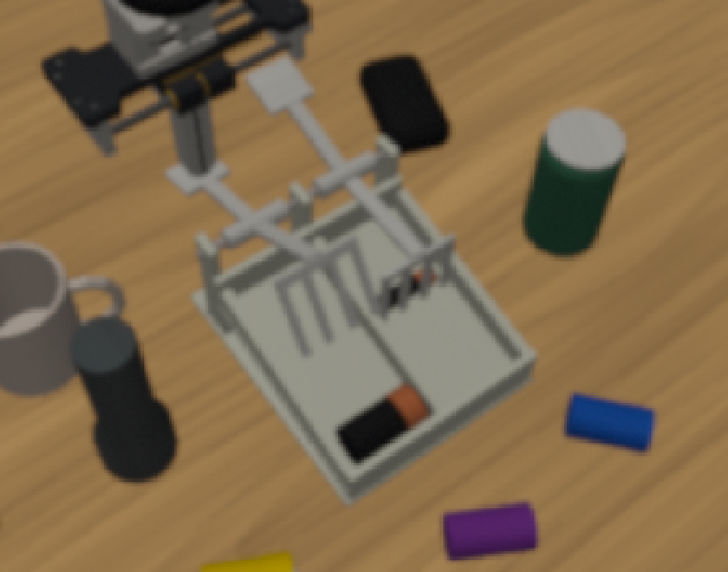

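The right gate is up and the fat battery lies at the tray lip (zoom (385,420)). The left gate is still shut with the thin one behind it. Now I release the lever.

Run:
```python
from h import *
from bench import env
P=np.array([0.4655,-0.0412])
env.servo_line([*P,.145],feed=.06)
env.servo_line([*P,.22],feed=.12)
env.dwell(.5)
for n in("scene","top"):
    cv2.imwrite(f"pics/{n}3.png",cv2.resize(env.camera(n)["img"][120:340,150:430,::-1],None,fx=2.6,fy=2.6,interpolation=3))
print(env.current_tool_pos(),env.current_clock(),env.current_force().round(2))
```

```text
[ 0.46550277 -0.04120181  0.21997047] 11.1583 [-0.23  0.04  0.77]
```

View pics/scene3.png

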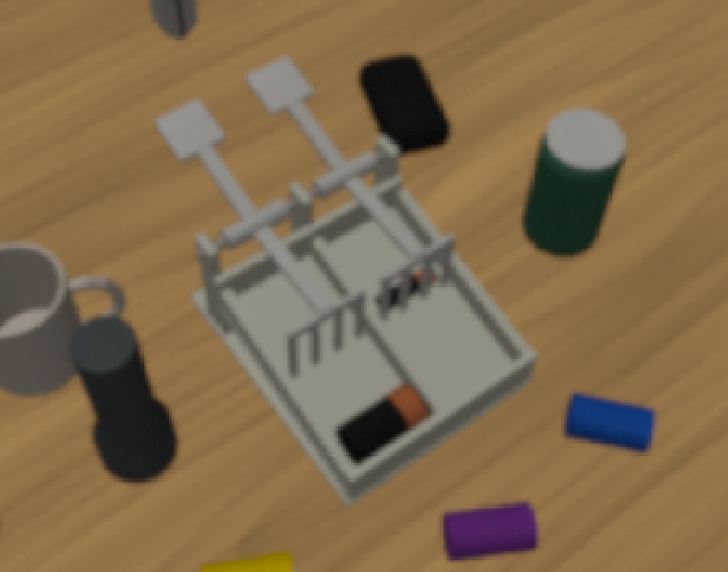

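View pics/top3.png

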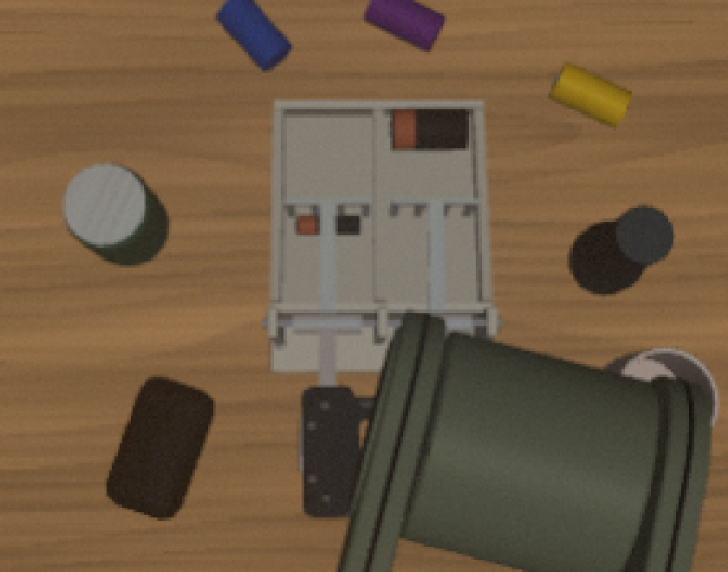

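The fat battery is at the lip and the right gate is shut, with its bars back where they were. The thin battery and the objects in view haven't moved, and the arm is clear.

```bash
python3 -c "
from bench import env
print(env.job_done())"
```

```text
the job is handed in; nothing more can be done
None
```

The job is done and handed in: the fat battery was in the right lane, and it now lies in the right tray against the lip.

- **Press:** I pushed the right paddle straight down with the closed fingers, to a tip height of 77 mm (the stop is at 74 mm). The force on the tool was about 7 N. I held it there about 1.2 s while the battery rolled out, then raised the fingers to 220 mm to let the lever come back.
- **Last pictures, about 11 s on the clock:** the right lever is back at rest with its gate shut. The left lever was not touched, and the thin battery is still behind its shut gate. The objects that can be seen have not moved.
- **Not fully checked:** in the last top view the arm partly hides the mug, but the scene camera shows part of it where it was. One yellow look-alike was outside the cropped pictures.

No check failed. The top and scene cameras agreed on the paddle's position to within 1 mm.

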